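# Open the cup cabinet with the lift bolt

### The arm

A 7-joint arm with a two-finger parallel gripper is mounted at the origin on a cart in front of the work surface, level with it; the furniture and walls round the work are solid. World frame = base frame: x ahead of the robot, y to its left, z up, the work surface at z = 0. Lengths are in mm, angles in degrees, forces in N, time in s.
With the tool pointing down it reaches from about 425 to 875 mm from the base axis. Payload 4.7 kg.
Tool frame: the origin (TCP) lies midway between the tips of the shut fingers; the grasp point (between the pads) lies 19 mm behind it (pinch_z is the distance from the TCP to the grasp point, in mm); z points along the fingers, y is the direction in which the jaws open and shut (so a half turn about z gives the same grasp; the last joint's range is limited). The gripper opens to 87 mm and grips with 3 to 60 N. Pads are 19 mm wide; open, the fingers measure 117 mm over their backs; the gripper's body (75 mm by 190 mm) begins 51 mm behind the grasp point.
Start: joints at [66.068, 18.392, -4.016, 83.108, 1.295, 78.541, -3.26], TCP at [272.012, -590.368, 222.587] pointing down, gripper open.
Joint ranges: [-163.93, 163.93], [-17.29, 119.83], [-79.2, 71.16], [3.27, 140.29], [-89.18, 269.18], [5.43, 117.66], [-154.24, 154.24]. Speed limits (degrees/s): [147.25, 147.25, 180, 180, 180, 180, 180].

### API

Orientations are given as a 3x3 rotation matrix whose columns are the frame's x, y, z axes.
In Python, from station import * gives the robot as it stands.
- The arm moves only by the tool move_arm, never from a script. Its argument "commands" is one flat list of numbers, 6 for each row, row after row: the shift along the tool's x, y, z in m, then the turn, a rotation vector about the tool's x, y, z in rad. A call has 1 to 8 rows; each row shifts and turns the pose as measured when the row begins, along the tool's axes as they then stand; what a row does not reach is not made up. A row lasts 1/12 s, in which the tool goes at most 41.7 mm and 7.16 degrees, less where a joint would pass 70% of its speed; a pose out of reach is approached as far as the arm can. A call is refused whole if a number of a shift passes 0.0417 or a number of a turn 0.125, either way. A call with a gripper value outside its range is refused whole. "gripper" is the closure, from 0 (fully open) to 1 (shut), set as the call begins (left out, the last holds). The fingers move at their own pace and stop on an object; "squeeze" is the grip in N (left out, the last holds). Time passes only in rows, so rows that do not move let the fingers close. It gives the time, the measured TCP pose, the force and the opening at its end, in the units of the state.
- state(): the state, without advancing time (a new reading comes with each control period).
- snapshot(name): name is "scene" or "top" or "wrist"; returns the picture (480x640x3 uint8, red, green, blue); there is no depth.
- camera_model(name): a dict with "K" (3x3 intrinsics, pixels), "cam_to_world" (4x4, takes a point from camera to world coordinates); the wrist camera has in their place "hand_eye" (4x4, takes a point from camera to tool coordinates, whose origin is the TCP and whose axes are the flange's). Camera axes: x right, y down, z forward; pixel columns grow to the right and rows downward; lengths in mm; the calibration is good to about 2 mm. A picture is of the moment at which its call begins: read the wrist's pose just before it. camera_model takes no time and is no camera call.
- job_done(): hands the job in, once; it reports no verdict.
The state is a dict: "clock": time; "joint_positions": joint angles; "qvel": joint speeds; "effort": joint torques, N m; "ee_pos": TCP position; "tool_rot": TCP orientation; "force": force on the tool from outside, world axes, zero at the start; "ft_torque": the same for the moment, N m; "width": finger opening in mm.
Only numpy, scipy, OpenCV 4.12 (cv2) and the standard library are available. Lean on these libraries where they do the work, as an engineer would, in place of code of your own. Each camera call takes 0.05 s, during which the arm holds its last target. There are 200 camera calls.

### The job

Open the small wooden cup cabinet for service: raise the brass T-grip of its lift bolt and swing the door well past a right angle (about 105 degrees), then let go and leave it standing open. The hidden catch frees the bolt at one height only, different every time, neither at the bottom nor at the top of its travel, so raise the grip little by little and feel with a light pull where the door gives. Swing the door calmly and leave the two mills, the bell and the two wrapped packets on the table where they stand.

Things in the scene. Friction and masses are not known exactly. Their poses are not given: they have to be found in the camera images.
- cabinet: fixed dark wooden cabinet, 150 deep (x) x 260 wide (y) x 200 mm high, flat roof. Origin: centre of its underside, on the table. Its front looks along its own -x, towards the robot. Its front is shut by the door, 250 wide, 18 mm thick, top edge at 198 mm
- door_hinge (a point): point on the door's upright hinge axis, at the left front edge of the cabinet as the robot sees it, 245 mm above the table (in the cabinet's frame x = -84, y = +125 mm). The door opens towards the robot and then to the left (clockwise seen from above)
- door (a joint): door angle in rad: 0 shut, 1.57 square to the front, 2.1 its stop. It moves easily and stays where it is left; while latched it has about 0.01 rad of play
- bolt_grip (a point): centre of the brass T-grip of the lift bolt: bar 46 mm long along the door (y), 16 mm thick across it (x, into the cabinet when shut), 28 mm high; 245 mm above the table when down, underside 33 mm above the door's top edge; 20 mm in front of the hinge line, 200 mm right of the hinge. Grip it from above across its thickness; it rides on the door, so draw the door by it
- bolt (a joint): lift of the bolt in m: 0 down, 0.050 upper stop; 1 to 3 N lift it, it drops back by its weight. The tongue passes the catch only within about 2.5 mm of one height, somewhere from 0.010 to 0.042; lower or higher it holds the door. The catch is inside, cannot be seen and differs every time. Once the door has turned 0.15 rad the tongue is clear
- pepper_mill: loose dark wooden mill, 57 mm thick, 174 mm high; origin at the centre of its foot
- salt_mill: loose light wooden mill, 57 mm thick, 162 mm high; origin at the centre of its foot
- bell: loose service bell, 75 mm wide, 57 mm high; origin at the centre of its underside
- favour_a: loose white wrapped wafer packet, 40x88x14 mm, lying flat; origin at the centre of its underside
- favour_b: loose white wrapped wafer packet, 40x88x14 mm, lying flat; origin at the centre of its underside

How it is judged:
By the outcome, as a careful person would: the job done as asked, in the order asked, and still so for the second after the job is handed in, with the robot touching nothing.
It also fails if it takes over 58 s, if anything falls off the work surface, if the arm or the gripper's body presses on something with over 40 N, if the wrist force passes 120 N, or if a joint passes its speed limit or range.

## Working session

There is one attempt and no reset: what is moved stays moved. The work goes in short steps, Python scripts to look and compute and a tool call to move; the robot and the scene stay as the last step left them, time stands still between calls to the robot, and variables do not carry over. Pictures are saved under pics/ and viewed, about 8 in all and at most 12, crops included, and the job is handed in when it is done.

Besides the shell and the picture viewer there is one more tool, called as name(argument=value, ...) on one line, values as JSON. move_arm: Moves the arm, as the interface text tells. Its arguments: {"type":"object","properties":{"commands":{"type":"array"},"gripper":{"type":"number"},"squeeze":{"type":"number"}},"required":["commands"]}

```bash
mkdir -p pics; python3 - <<'E'
from station import *
import cv2
s=state();print({k:s[k] for k in("clock","ee_pos","tool_rot","force","width")})
for n in("scene","top"):
    cv2.imwrite(f"pics/{n}0.png",snapshot(n)[:,:,::-1]); m=camera_model(n);print(n,m["K"],m["cam_to_world"])
E
```

```text
{'clock': 0.0, 'ee_pos': array([ 271.76877705, -589.86308091,  221.45674855]), 'tool_rot': array([[ 9.08190860e-01,  4.18555328e-01, -8.93756770e-04],
       [ 4.18556268e-01, -9.08189323e-01,  1.67447865e-03],
       [-1.10838395e-04, -1.89483370e-03, -9.99998199e-01]]), 'force': array([ 0.23314015, -0.54364251,  0.59320178]), 'width': 86.94420120074955}
scene [[573.0356538    0.         317.09184896]
 [  0.         573.0356538  245.76165549]
 [  0.           0.           1.        ]] [[-8.96882901e-01 -2.45821799e-01  3.67658408e-01  8.54675689e+01]
 [-4.42253123e-01  4.91650601e-01 -7.50127897e-01  1.09748796e+03]
 [ 3.63831202e-03 -8.35374964e-01 -5.49668475e-01  9.47461780e+02]
 [ 0.00000000e+00  0.00000000e+00  0.00000000e+00  1.00000000e+00]]
top [[477.91190809   0.         322.67085444]
 [  0.         477.91190809 237.30028969]
 [  0.           0.           1.        ]] [[ 2.89612464e-02 -9.82244929e-01  1.85354110e-01  3.45515636e+02]
 [-9.99529327e-01 -3.03344717e-02 -4.57646097e-03  4.41357373e+01]
 [ 1.01178246e-02 -1.85134329e-01 -9.82661137e-01  1.42933588e+03]
 [ 0.00000000e+00  0.00000000e+00  0.00000000e+00  1.00000000e+00]]
```

View pics/scene0.png

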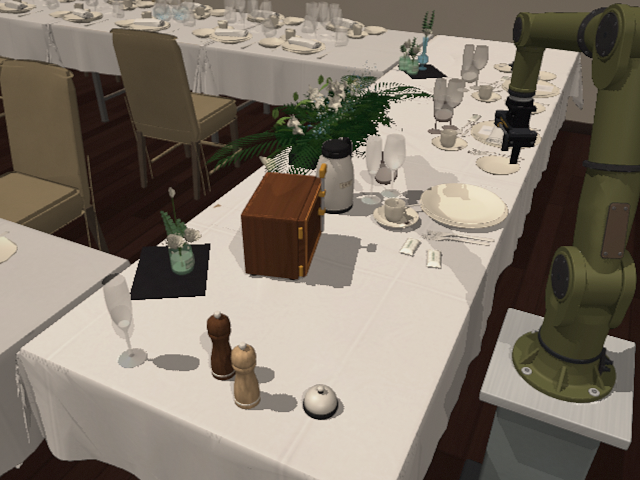

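View pics/top0.png

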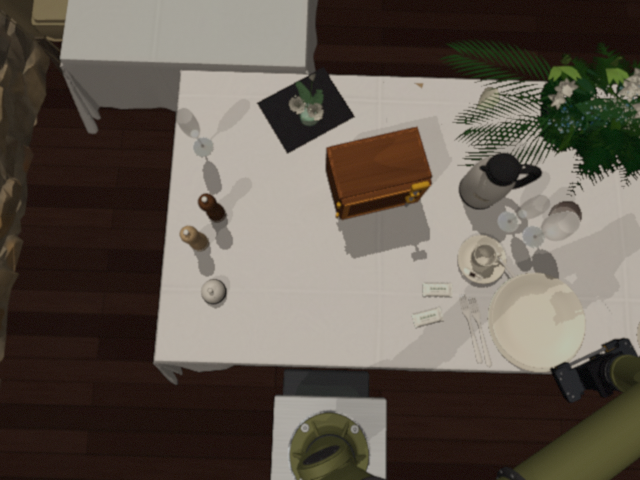

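The top view shows the cabinet around pixel (380,175) with its front facing down the image. The grip is the brass piece near (418,186), the hinge is near (342,210), the mills are at (207,205) and (190,235), and the bell is at (213,291). I'll zoom in on the cabinet.

```bash
python3 - <<'E'
import cv2,numpy as np
a=cv2.imread("pics/top0.png")[115:230,310:450]; b=cv2.imread("pics/scene0.png")[155:285,235:335]
a=cv2.resize(a,None,fx=5,fy=5,interpolation=2)[:,:700];b=cv2.resize(b,None,fx=4.5,fy=4.5,interpolation=2)
cv2.imwrite("pics/ca.png",a);cv2.imwrite("pics/cb.png",b)
E
```

```text
(no output)
```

View pics/ca.png

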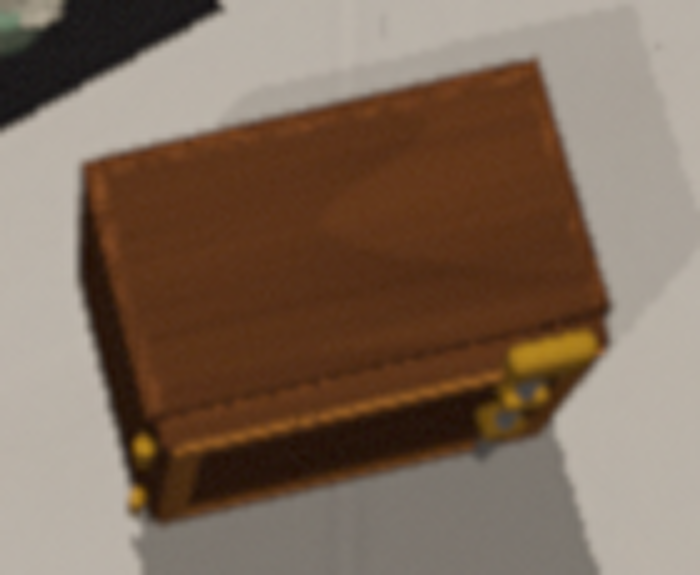

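View pics/cb.png

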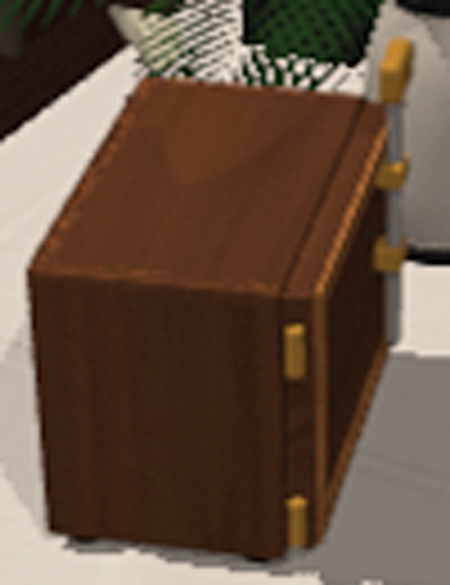

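```bash
cat > h.py <<'E'
import numpy as np
from station import *
def proj(n,P):
    m=camera_model(n);K=np.array(m["K"]);T=np.linalg.inv(np.array(m["cam_to_world"]))
    P=np.atleast_2d(P);c=P@T[:3,:3].T+T[:3,3];q=c@K.T;return q[:,:2]/q[:,2:]
def ray(n,uv,z):
    m=camera_model(n);K=np.array(m["K"]);T=np.array(m["cam_to_world"])
    d=T[:3,:3]@np.linalg.solve(K,[uv[0],uv[1],1]);return T[:3,3]+d*(z-T[2,3])/d[2]
E
python3 - <<'E'
from h import *
from scipy.optimize import least_squares
t=(np.array([(85,165),(537,62),(607,307),(155,417),(553,350)])+.5)/5-.5+[310,115]
s=(np.array([(32,270),(143,82),(279,295),(396,70)])+.5)/4.5-.5+[235,155]
L=np.array([(75,130,200),(75,-130,200),(-75,-130,200),(-75,130,200),(-104,-75,259)])
Ls=np.array([(75,130,200),(75,-130,200),(-75,130,200),(-104,-75,245)])
def W(p,L):
    c,s_=np.cos(p[2]),np.sin(p[2]);return L@np.array([[c,-s_,0],[s_,c,0],[0,0,1]]).T+[p[0],p[1],0]
f=lambda p:np.r_[(proj("top",W(p,L))-t).ravel(),(proj("scene",W(p,Ls))-s).ravel()]
r=least_squares(f,[650,-50,-.2],x_scale=[10,10,.1],loss="soft_l1")
print(r.x,np.degrees(r.x[2]));print(f(r.x).reshape(-1,2).round(1))
print("grip",W(r.x,np.array([[-104,-75,245],[-84,125,245]])).round(1))
for n,uv,z in(("pep",(205,199),174),("salt",(187,233),162),("bell",(213,290),57)):print(n,ray("top",uv,z).round())
for uv in((435,290),(427,318)):print("fav",ray("top",uv,14).round())
E
```

```text
[ 7.89516072e+02 -1.08259730e+02  2.75222977e-01] 15.769115023673862
[[-0.8 -0.4]
 [ 0.6 -1.3]
 [ 2.2  0.6]
 [-1.   1.1]
 [ 1.1  0.4]
 [-1.5  0.5]
 [-0.4 -1.4]
 [ 0.5  0.6]
 [-0.1  0.6]]
grip [[ 709.8 -208.7  245. ]
 [ 674.7  -10.8  245. ]]
pep [678. 360. 174.]
salt [585. 404. 162.]
bell [442. 346.  57.]
fav [ 464. -299.   14.]
fav [ 382. -275.   14.]
```

move_arm(commands=[0, 0, -0.035, 0, 0, 0, 0, 0, -0.035, 0, 0, 0, 0, 0, -0.03, 0, 0, 0, 0.034, -0.016, 0, 0, 0, 0, 0.034, -0.016, 0, 0, 0, 0, 0.034, -0.016, 0, 0, 0, 0, 0.034, -0.016, 0, 0, 0, 0, 0.034, -0.016, 0, 0, 0, 0], gripper=0, squeeze=30)

```text
clock: 0.77
ee_pos: [385.8, -449.7, 319.1]
tool_rot: [[0.918, 0.397, -0.011], [0.397, -0.918, 0.008], [-0.007, -0.012, -1.0]]
force: [1.6, -0.6, 0.6]
width: 87.0
```

move_arm(commands=[0.034, -0.016, 0, 0, 0, 0, 0.034, -0.016, 0, 0, 0, 0, 0.034, -0.016, 0, 0, 0, 0, 0.034, -0.016, 0, 0, 0, 0, 0.034, -0.016, 0, 0, 0, 0, 0.034, -0.016, 0, 0, 0, 0, 0, 0, 0, 0, 0, -0.12, 0, 0, 0, 0, 0, -0.12])

```text
clock: 1.43
ee_pos: [545.4, -258.9, 315.4]
tool_rot: [[0.79, 0.613, -0.013], [0.613, -0.79, 0.014], [-0.001, -0.019, -1.0]]
force: [-0.4, -0.9, -0.3]
width: 87.2
```

move_arm(commands=[0, 0, 0, 0, 0, -0.12, 0, 0, 0, 0, 0, -0.12, 0, 0, 0, 0, 0, -0.12, 0, 0, 0, 0, 0, -0.12, 0, 0, 0, 0, 0, -0.12, 0, 0, 0, 0, 0, -0.12, 0, 0, 0, 0, 0, -0.12, 0, 0, 0, 0, 0, -0.12])

```text
clock: 2.1
ee_pos: [545.9, -253.2, 310.3]
tool_rot: [[-0.086, 0.996, -0.021], [0.996, 0.087, 0.02], [0.022, -0.019, -1.0]]
force: [-0.4, 0.3, 0.9]
width: 87.0
```

```bash
cat >> h.py <<'E'
from scipy.spatial.transform import Rotation as R
H=np.array([674.7,-10.8]);Y0=15.77
def goal(deg,z,off=(0,0)):
    a=np.radians(Y0-deg);c,s=np.cos(a),np.sin(a)
    p=H+np.array([[c,-s],[s,c]])@(np.array([-20,-200])+off)
    y=np.array([c,s,0]);zz=np.array([0,0,-1]);return np.r_[p,z],np.c_[np.cross(y,zz),y,zz]
def delta(p,M):
    s=state();T=s["tool_rot"];return (T.T@(p-s["ee_pos"])).round(1),R.from_matrix(T.T@M).as_rotvec().round(3)
E
python3 -c "
from h import *
print(goal(0,300),delta(*goal(0,300)))"
```

```text
(array([ 709.80807017, -208.70761332,  300.        ]), array([[-0.27177639,  0.96236043,  0.        ],
       [ 0.96236043,  0.27177639,  0.        ],
       [ 0.        ,  0.        , -1.        ]])) (array([ 30. , 167.3,   7.8]), array([-0.017, -0.023, -0.189]))
```

move_arm(commands=[0, 0, 0, -0.008, -0.012, -0.095, 0, 0, 0, -0.008, -0.012, -0.095, 0, 0.034, 0, 0, 0, 0, 0, 0.034, 0, 0, 0, 0, 0, 0.034, 0, 0, 0, 0, 0, 0.034, 0, 0, 0, 0, 0, 0.034, 0, 0, 0, 0, 0, 0, 0, 0, 0, 0])

```text
clock: 2.77
ee_pos: [708.9, -207.9, 300.1]
tool_rot: [[-0.278, 0.96, -0.015], [0.96, 0.278, -0.001], [0.003, -0.014, -1.0]]
force: [-0.8, 2.0, -2.2]
width: 86.8
```

```bash
python3 - <<'E'
from h import *
import cv2
print(delta(*goal(0,300)))
s=state();im=snapshot("wrist");m=camera_model("wrist")
np.savez("w1.npz",p=s["ee_pos"],T=s["tool_rot"])
K=np.array(m["K"]);E=np.array(m["hand_eye"]);print(K,E.round(3))
cv2.imwrite("pics/w1.png",im[:,:,::-1])
g=np.array([[709.8,-208.7,z] for z in (259,)])
c=((g-s["ee_pos"])@s["tool_rot"]-E[:3,3])@E[:3,:3];q=c@K.T;print(q[:,:2]/q[:,2:])
E
```

```text
(array([-1.1,  0.7,  0.1]), array([-0.014, -0.003,  0.007]))
[[412.30297878   0.         326.59036694]
 [  0.         412.30297878 237.37546533]
 [  0.           0.           1.        ]] [[-0.00000e+00 -9.62000e-01 -2.73000e-01  7.47130e+01]
 [ 1.00000e+00  0.00000e+00 -1.00000e-03  1.14000e-01]
 [ 1.00000e-03 -2.73000e-01  9.62000e-01 -1.62431e+02]
 [ 0.00000e+00  0.00000e+00  0.00000e+00  1.00000e+00]]
[[329.26363338 270.56982789]]
```

View pics/w1.png

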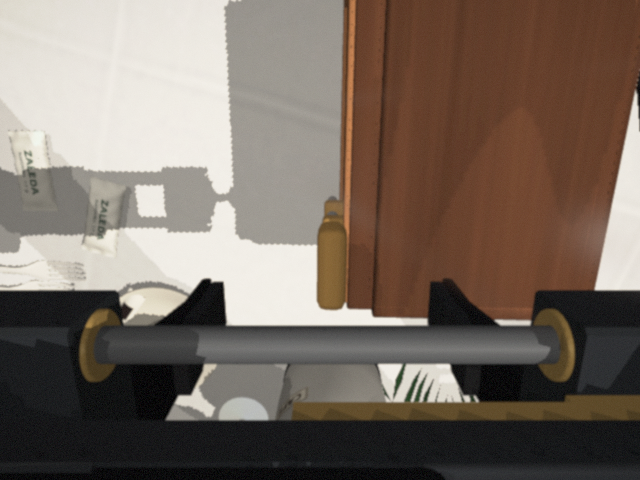

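move_arm(commands=[0.003, 0.001, 0.02, -0.014, -0.003, 0.007, 0, 0, 0.02, 0, 0, 0, 0, 0, 0.02, 0, 0, 0, 0, 0, 0.013, 0, 0, 0, 0, 0, 0, 0, 0, 0])

```text
clock: 3.23
ee_pos: [703.7, -208.5, 225.0]
tool_rot: [[-0.269, 0.963, -0.003], [0.963, 0.269, -0.004], [-0.003, -0.004, -1.0]]
force: [-0.2, -0.4, 0.0]
width: 87.2
```

move_arm(commands=[0, 0, 0, 0, 0, 0, 0, 0, 0, 0, 0, 0, 0, 0, 0, 0, 0, 0, 0, 0, 0, 0, 0, 0, 0, 0, 0, 0, 0, 0, 0, 0, 0, 0, 0, 0], gripper=1, squeeze=30)

```text
clock: 3.73
ee_pos: [702.7, -211.7, 230.7]
tool_rot: [[-0.265, 0.964, 0.001], [0.964, 0.265, -0.007], [-0.008, -0.001, -1.0]]
force: [0.3, 0.2, -0.6]
width: 55.0
```

```bash
python3 -c "
from h import *
s=state();print(s['clock'],s['ee_pos'],s['width'],s['force'],delta(*goal(0,226)))"
```

```text
3.7333 [ 702.72540939 -211.69762738  230.66807488] 55.00139042047369 [ 0.27479787  0.20826678 -0.64512085] (array([1. , 7.6, 4.7]), array([-0.001,  0.007, -0.007]))
```

move_arm(commands=[0.001, 0.004, 0.003, 0, 0, 0, 0.001, 0.004, 0.003, 0, 0, 0, 0, 0, 0, 0, 0, 0, 0, 0, 0, 0, 0, 0, 0, 0, 0, 0, 0, 0, 0, 0, 0, 0, 0, 0])

```text
clock: 4.23
ee_pos: [710.5, -206.8, 225.0]
tool_rot: [[-0.266, 0.964, 0.0], [0.964, 0.266, -0.008], [-0.008, -0.002, -1.0]]
force: [-2.6, 2.2, 3.4]
width: 15.8
```

move_arm(commands=[0, 0, 0, 0, 0, 0, 0, 0, 0, 0, 0, 0, 0, 0, 0, 0, 0, 0])

```text
clock: 4.48
ee_pos: [710.5, -206.7, 225.1]
tool_rot: [[-0.266, 0.964, 0.0], [0.964, 0.266, -0.008], [-0.008, -0.002, -1.0]]
force: [-0.6, 1.4, 0.5]
width: 15.8
```

```bash
python3 -c "
from h import *
s=state();print(s['clock'],s['ee_pos'],s['width'],s['force'],delta(*goal(0,226)))"
```

```text
4.4833 [ 710.49207788 -206.71517133  225.05955794] 15.789553801377348 [-0.56267969  1.37342574  0.49400529] (array([-1.7, -1.2, -0.9]), array([-0.002,  0.007, -0.006]))
```

move_arm(commands=[0, 0, -0.005, 0, 0, 0, 0, 0, -0.005, 0, 0, 0, 0, 0, 0, 0, 0, 0, 0, -0.004, 0, 0, 0, 0])

```text
clock: 4.82
ee_pos: [708.4, -207.0, 234.7]
tool_rot: [[-0.266, 0.964, 0.004], [0.964, 0.266, -0.006], [-0.007, 0.002, -1.0]]
force: [16.0, 0.9, -10.4]
width: 15.4
```

move_arm(commands=[0, -0.004, 0, 0, 0, 0, 0, -0.004, 0, 0, 0, 0])

```text
clock: 4.98
ee_pos: [708.6, -207.0, 234.6]
tool_rot: [[-0.267, 0.963, 0.023], [0.964, 0.268, -0.004], [-0.01, 0.021, -1.0]]
force: [15.0, -0.1, -8.4]
width: 15.5
```

move_arm(commands=[0, 0.001, -0.002, -0.02, 0, 0, 0, 0, 0, 0, 0, 0, 0, -0.004, 0, 0, 0, 0, 0, 0.001, -0.0025, 0, 0, 0, 0, -0.004, 0, 0, 0, 0])

```text
clock: 5.4
ee_pos: [709.1, -206.9, 238.0]
tool_rot: [[-0.269, 0.961, 0.058], [0.963, 0.269, 0.003], [-0.013, 0.057, -0.998]]
force: [19.3, 0.6, -6.9]
width: 16.2
```

move_arm(commands=[0, 0.001, -0.001, 0.04, 0, 0, 0, 0.001, -0.001, 0.02, 0, 0, 0, 0, 0, 0, 0, 0, 0, -0.004, 0, 0, 0, 0])

```text
clock: 5.73
ee_pos: [708.3, -207.2, 240.1]
tool_rot: [[-0.269, 0.963, 0.003], [0.963, 0.269, -0.013], [-0.013, -0.001, -1.0]]
force: [16.9, 1.0, -7.3]
width: 15.8
```

move_arm(commands=[0, 0.001, -0.003, 0.005, 0, 0, 0, 0, 0, 0, 0, 0, 0, -0.004, 0, 0, 0, 0])

```text
clock: 5.98
ee_pos: [708.4, -207.1, 243.5]
tool_rot: [[-0.268, 0.963, 0.008], [0.963, 0.268, -0.012], [-0.013, 0.004, -1.0]]
force: [18.7, 1.1, -11.8]
width: 15.9
```

move_arm(commands=[0, 0.001, -0.003, 0.01, 0, 0, 0, 0, 0, 0, 0, 0, 0, -0.004, 0, 0, 0, 0])

```text
clock: 6.23
ee_pos: [708.3, -207.1, 246.8]
tool_rot: [[-0.269, 0.963, 0.008], [0.963, 0.269, -0.013], [-0.014, 0.004, -1.0]]
force: [20.4, 0.2, -11.9]
width: 15.9
```

move_arm(commands=[0, 0.001, -0.002, 0.008, 0, 0, 0, 0, 0, 0, 0, 0, 0, -0.004, 0, 0, 0, 0])

```text
clock: 6.48
ee_pos: [708.3, -207.2, 248.9]
tool_rot: [[-0.269, 0.963, 0.01], [0.963, 0.269, -0.013], [-0.015, 0.006, -1.0]]
force: [21.3, 0.7, -9.9]
width: 16.0
```

move_arm(commands=[0, 0.001, -0.002, 0.008, 0, 0, 0, 0, 0, 0, 0, 0, 0, -0.004, 0, 0, 0, 0])

```text
clock: 6.73
ee_pos: [708.3, -207.2, 250.9]
tool_rot: [[-0.269, 0.963, 0.011], [0.963, 0.269, -0.014], [-0.016, 0.007, -1.0]]
force: [21.6, 0.5, -9.8]
width: 15.9
```

move_arm(commands=[0, 0.001, -0.002, 0.008, 0, 0, 0, 0, 0, 0, 0, 0, 0, -0.004, 0, 0, 0, 0])

```text
clock: 6.98
ee_pos: [708.3, -207.2, 252.9]
tool_rot: [[-0.27, 0.963, 0.012], [0.963, 0.27, -0.014], [-0.017, 0.008, -1.0]]
force: [23.0, 0.9, -9.4]
width: 15.8
```

move_arm(commands=[0, 0.002, -0.002, 0.012, 0, 0, 0, 0, 0, 0, 0, 0, 0, -0.004, 0, 0, 0, 0])

```text
clock: 7.23
ee_pos: [708.3, -207.2, 254.8]
tool_rot: [[-0.27, 0.963, 0.007], [0.963, 0.27, -0.016], [-0.017, 0.002, -1.0]]
force: [19.0, 1.0, -8.8]
width: 15.8
```

move_arm(commands=[0, 0.002, -0.002, 0.01, 0, 0, 0, 0, 0, 0, 0, 0, 0, -0.004, 0, 0, 0, 0])

```text
clock: 7.48
ee_pos: [708.1, -207.2, 256.9]
tool_rot: [[-0.27, 0.963, 0.003], [0.963, 0.27, -0.017], [-0.018, -0.002, -1.0]]
force: [19.5, -0.2, -8.1]
width: 15.6
```

move_arm(commands=[0, 0.002, -0.002, 0.01, 0, 0, 0, 0, 0, 0, 0, 0, 0, -0.004, 0, 0, 0, 0])

```text
clock: 7.73
ee_pos: [705.7, -207.7, 259.0]
tool_rot: [[-0.27, 0.963, -0.006], [0.963, 0.27, -0.019], [-0.017, -0.011, -1.0]]
force: [2.7, 0.8, -1.1]
width: 16.3
```

It gave at a lift of about 34 mm. I'll raise it 1 mm further towards the window's middle and draw along the arc.

move_arm(commands=[0, 0, -0.001, 0.005, 0, 0, 0.0004, -0.004, 0, 0, 0, 0.02, 0.0004, -0.004, 0, 0, 0, 0.02, 0.0004, -0.004, 0, 0, 0, 0.02])

```text
clock: 8.07
ee_pos: [692.6, -209.1, 260.7]
tool_rot: [[-0.206, 0.979, -0.01], [0.978, 0.206, -0.019], [-0.016, -0.014, -1.0]]
force: [3.1, -0.1, -1.3]
width: 16.0
```

```bash
cat >> h.py <<'E'
def rep():
    s=state();p=s["ee_pos"][:2]-H;a=np.degrees(np.arctan2(*p[::-1]))
    d=(Y0+np.degrees(np.arctan2(-200,-20))-a)%360; d=d-360 if d>180 else d
    q,M=goal(d,s["ee_pos"][2]);print("clock",s["clock"],"deg",d,"r",np.hypot(*p),"p",s["ee_pos"].round(1),"F",s["force"].round(1),"w",s["width"],"delta",delta(q,M))
E
python3 -c "
from h import *;rep()"
```

```text
clock 8.0667 deg 4.897897409120731 r 199.06332697477575 p [ 692.6 -209.1  260.7] F [ 3.1 -0.1 -1.3] w 16.046053639563702 delta (array([-1.9, -0.2,  0. ]), array([-0.013,  0.016,  0.017]))
```

move_arm(commands=[0.0003, -0.004, 0.0002, -0.005, 0.005, 0.025, 0.0004, -0.004, 0.0002, 0, 0.005, 0.025, 0.0004, -0.005, 0.0002, 0, 0, 0.025, 0.0004, -0.005, 0.0002, 0, 0, 0.025, 0.0005, -0.006, 0.0002, 0, 0, 0.03, 0.0006, -0.006, 0.0002, 0, 0, 0.03])

```text
clock: 8.57
ee_pos: [658.9, -208.7, 260.1]
tool_rot: [[-0.033, 0.999, -0.008], [0.999, 0.033, -0.005], [-0.005, -0.008, -1.0]]
force: [3.9, 1.8, -0.9]
width: 15.9
```

```bash
python3 -c "
from h import *;rep()"
```

```text
clock 8.5667 deg 14.625913545285115 r 198.48720365730594 p [ 658.9 -208.7  260.1] F [ 3.9  1.8 -0.9] w 15.887018204133868 delta (array([-2.5, -0.3,  0. ]), array([-0.008,  0.005,  0.013]))
```

move_arm(commands=[0.0009, -0.008, 0, 0, 0, 0.045, 0.0009, -0.009, 0, 0, 0, 0.045, 0.0009, -0.009, 0, 0, 0, 0.045, 0.0009, -0.009, 0, 0, 0, 0.045, 0.0009, -0.009, 0, 0, 0, 0.045, 0.0009, -0.009, 0, 0, 0, 0.045, 0.0009, -0.009, 0, 0, 0, 0.045, 0.0009, -0.009, 0, 0, 0, 0.045])

```text
clock: 9.23
ee_pos: [585.4, -186.9, 260.6]
tool_rot: [[0.347, 0.938, -0.004], [0.938, -0.347, 0.0], [-0.001, -0.004, -1.0]]
force: [6.0, 1.6, -0.6]
width: 15.9
```

```bash
python3 -c "
from h import *;rep()"
```

```text
clock 9.2333 deg 36.94626369083741 r 197.38909785127527 p [ 585.4 -186.9  260.6] F [ 6.   1.6 -0.6] w 15.88408819944786 delta (array([-3.6, -0.4,  0. ]), array([-0.004,  0.001,  0.015]))
```

move_arm(commands=[0.0009, -0.009, 0, 0, 0, 0.05, 0.0009, -0.009, 0, 0, 0, 0.048, 0.0009, -0.009, 0, 0, 0, 0.045, 0.0009, -0.009, 0, 0, 0, 0.045, 0.0009, -0.009, 0, 0, 0, 0.045, 0.0009, -0.009, 0, 0, 0, 0.045, 0.0009, -0.009, 0, 0, 0, 0.045, 0.0009, -0.009, 0, 0, 0, 0.045])

```text
clock: 9.9
ee_pos: [525.3, -138.1, 262.7]
tool_rot: [[0.682, 0.731, 0.008], [0.731, -0.682, 0.003], [0.007, 0.004, -1.0]]
force: [6.2, 1.9, -0.7]
width: 15.8
```

```bash
python3 -c "
from h import *;rep();print(state()['joint_positions'].round(0))"
```

```text
clock 9.9 deg 59.61337724891116 r 196.29037240614795 p [ 525.3 -138.1  262.7] F [ 6.2  1.9 -0.7] w 15.82354784353314 delta (array([-4.7, -0.5, -0. ]), array([ 0.004, -0.007,  0.015]))
[ 35.   5. -24.  95.   2.  80. -33.]
```

move_arm(commands=[0.0008, -0.009, 0.0002, 0, -0.004, 0.05, 0.0008, -0.009, 0.0002, 0, 0, 0.045, 0.0008, -0.009, 0.0002, 0, 0, 0.045, 0.0008, -0.009, 0.0002, 0, 0, 0.045, 0.0008, -0.009, 0.0002, 0, 0, 0.045, 0.0008, -0.009, 0.0002, 0, 0, 0.045, 0.0008, -0.009, 0.0002, 0, 0, 0.045, 0.0008, -0.009, 0.0002, 0, 0, 0.045])

```text
clock: 10.57
ee_pos: [489.2, -72.1, 264.3]
tool_rot: [[0.909, 0.415, 0.025], [0.415, -0.91, -0.001], [0.023, 0.011, -1.0]]
force: [8.2, 0.6, -2.2]
width: 15.6
```

```bash
python3 -c "
from h import *;rep();print(state()['joint_positions'].round(0))"
```

```text
clock 10.5667 deg 81.78316289557894 r 195.37325307720198 p [489.2 -72.1 264.3] F [ 8.2  0.6 -2.2] w 15.603346701309166 delta (array([-5.6, -0.6, -0.1]), array([ 0.011, -0.023,  0.01 ]))
[ 32.  -2. -26. 101.  -1.  79. -59.]
```

move_arm(commands=[0.001, -0.009, 0.0004, 0.002, -0.008, 0.048, 0.001, -0.009, 0.0004, 0.002, -0.006, 0.045, 0.001, -0.009, 0.0004, 0, -0.004, 0.045, 0.001, -0.009, 0.0004, 0, 0, 0.045, 0.001, -0.009, 0.0004, 0, 0, 0.045, 0.001, -0.009, 0.0004, 0, 0, 0.045, 0.001, -0.008, 0.0003, 0, 0, 0.04, 0.0008, -0.006, 0.0003, 0, 0, 0.03])

```text
clock: 11.23
ee_pos: [479.9, -3.8, 264.4]
tool_rot: [[0.998, 0.062, 0.024], [0.063, -0.998, -0.012], [0.023, 0.014, -1.0]]
force: [4.9, -0.1, -1.7]
width: 15.9
```

```bash
python3 -c "
from h import *;rep();print(state()['joint_positions'].round(0))"
```

```text
clock 11.2333 deg 102.11654403684969 r 194.90140952634508 p [479.9  -3.8 264.4] F [ 4.9 -0.1 -1.7] w 15.931175012118974 delta (array([-6.1, -0.6, -0.1]), array([ 0.014, -0.023, -0.001]))
[ 29.  -4. -31. 103.  -1.  79. -88.]
```

move_arm(commands=[0.0006, -0.006, 0.0003, 0.004, -0.006, 0.03, 0.0006, -0.006, 0.0003, 0.004, -0.006, 0.03, 0.0004, -0.005, 0.0003, 0, -0.004, 0.02, 0.0002, -0.002, 0, 0, 0, 0.01, 0, 0, 0, 0, 0, 0, 0, 0, 0.004, 0, 0, 0, 0, 0, 0.006, 0, 0, 0, 0, 0, 0.006, 0, 0, 0])

```text
clock: 11.9
ee_pos: [481.3, 13.8, 249.1]
tool_rot: [[0.999, -0.032, 0.017], [-0.032, -0.999, -0.013], [0.017, 0.012, -1.0]]
force: [3.7, 1.3, -1.7]
width: 15.6
```

```bash
python3 -c "
from h import *;rep();print(state()['joint_positions'].round(0))"
```

```text
clock 11.9 deg 107.29906622003745 r 194.90612635140738 p [481.3  13.8 249.1] F [ 3.7  1.3 -1.7] w 15.604843357655918 delta (array([-6.1, -0.6, -0.1]), array([ 0.012, -0.017, -0.006]))
[ 28.  -3. -32. 104.  -1.  78. -96.]
```

move_arm(commands=[0, 0, 0.006, 0, 0, 0, 0, 0, 0.006, 0, 0, 0, 0, 0, 0.006, 0, 0, 0, 0, 0, 0.004, 0, 0, 0, 0, 0, 0, 0, 0, 0])

```text
clock: 12.32
ee_pos: [481.4, 13.4, 225.0]
tool_rot: [[0.999, -0.032, 0.016], [-0.032, -0.999, -0.013], [0.017, 0.012, -1.0]]
force: [0.6, 0.9, 3.2]
width: 15.6
```

move_arm(commands=[0, 0, 0, 0, 0, 0, 0, 0, 0, 0, 0, 0, 0, 0, 0, 0, 0, 0, 0, 0, 0, 0, 0, 0, 0, 0, 0, 0, 0, 0, 0, 0, 0, 0, 0, 0], gripper=0)

```text
clock: 12.82
ee_pos: [476.6, 10.8, 222.2]
tool_rot: [[0.999, -0.035, 0.004], [-0.035, -0.999, -0.016], [0.005, 0.016, -1.0]]
force: [-0.4, -0.4, 0.2]
width: 48.2
```

move_arm(commands=[0, -0.002, 0, 0, 0, 0, 0, 0, 0, 0, 0, 0, 0, 0, 0, 0, 0, 0, 0, 0, -0.02, 0, 0, 0, 0, 0, -0.03, 0, 0, 0, 0, 0, -0.03, 0, 0, 0, 0, 0, -0.035, 0, 0, 0, 0, 0, 0, 0, 0, 0])

```text
clock: 13.48
ee_pos: [473.7, 14.8, 338.7]
tool_rot: [[0.999, -0.035, -0.004], [-0.035, -0.999, -0.016], [-0.003, 0.016, -1.0]]
force: [1.6, 0.3, 0.6]
width: 86.5
```

```bash
python3 - <<'E'
from h import *
import cv2
rep()
cv2.imwrite("pics/t1.png",snapshot("top")[:,:,::-1]);cv2.imwrite("pics/s1.png",snapshot("scene")[:,:,::-1])
E
```

```text
clock 13.4833 deg 107.30655932082499 r 202.57610841866028 p [473.7  14.8 338.7] F [1.6 0.3 0.6] w 86.53718552201089 delta (array([ 1.6,  0.1, -0. ]), array([ 0.016,  0.003, -0.008]))
```

View pics/s1.png

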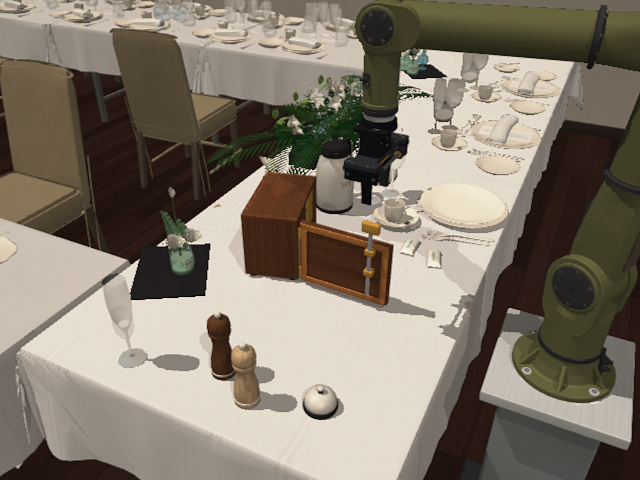

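The door stands open with the grip at (371,228) and the bolt down. The mills, bell and packets look to be where they were. I'll check the angle and whether anything moved, then hand in.

```bash
python3 - <<'E'
from h import *
import cv2
for d in(100,104,107,110):print(d,proj("scene",goal(d,245)[0]).round(1))
a=cv2.imread("pics/scene0.png").astype(int);b=cv2.imread("pics/s1.png").astype(int)
for n,(x0,y0,x1,y1) in dict(mills=(195,300,270,415),bell=(295,375,345,425),fav=(398,232,445,272)).items():
    print(n,(abs(a-b)[y0:y1,x0:x1].max(2)>40).sum())
job_done()
E
```

```text
100 [[375.8 223.2]]
104 [[373.5 225.9]]
107 [[371.4 227.9]]
110 [[369.2 229.8]]
mills 0
bell 0
fav 0
the job is handed in; nothing more can be done
```

The cabinet door is open at about 107° and the job is handed in. No verdict is reported at hand-in.

- **Catch and swing:** I gripped the T-grip and raised it in steps of about 2–3 mm with a light pull at each. The catch gave at about 34 mm of lift. I then swung the door calmly round its hinge.
- **Release:** I lowered the bolt gently before letting go, then lifted the gripper clear. The robot was touching nothing when I handed in, at about 13.6 s.
- **Door angle:** In the last scene picture the grip is at pixel (371,228), which matches 107° within about 1 px. The arm pose at release also gave about 107°.
- **Loose objects:** Comparing pictures from before and after shows no change around the mills, the bell or the packets.
- **Disagreement:** The arc radius measured during the swing was up to about 6 mm below the expected 201 mm. I put this down to a small error in my hinge estimate. Pulls at the catch were up to about 23 N and swing forces stayed below 10 N at each reading.

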